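# Reload a water filter and lock its bayonet cap

## Task

Reload the countertop water filter: put the white filter disc into its open top first, then the black one on top of it, so that the sprung platform sinks under them. Then put the blue cap on with its lugs through the two slots, press it fully down, and turn it clockwise, about a quarter turn, up to its stop so that it is locked. Leave the mug, the pepper shaker and the bottle opener alone.

Things in the scene. Friction and masses are not known exactly. Their poses are not given: they have to be found in the camera images.
- filter_unit: Fixed countertop water filter: white upright cylinder, outer diameter 92 mm, height 98, on a grey foot of diameter 120, 8 high; origin at the centre of its underside, z up. A steel spout of 12 mm pipe sticks out to local -x, up to 81 from the axis, 32 to 68 above the worktop. Two bayonet slots in the top, on local +x and -x, are shown by blue marks on rim and wall.
- mouth (a point): Centre of the open top, at rim height, 98 mm above the unit's origin; axes as the unit's. Bore diameter 62 mm. A steel flange 7 thick at the rim has two slots 17 wide on local +x and -x, reaching to radius 38. Below it (z -16 to -7, to radius 38.5) the cap's lugs turn clockwise seen from above, from the slots to stops 75 degrees (1.3 rad) on; counterclockwise is blocked.
- platform (a joint): Orange sprung platform in the bore, diameter 58 mm: metres sunk below its highest place, greatest 0.074. At 0 its top is 10 mm below the rim. Spring 75 N/m, no preload: under its own weight one disc makes it sink 24 to 30 mm, about the disc's height, two discs 47 to 60 mm; with the cap fully down on both it reads about 0.070.
- white_disc: White ceramic filter disc, diameter 56, height 26, about 0.2 kg, loose, lying flat; origin at the centre of its underside, z up.
- black_disc: Black carbon filter disc, the same size and weight as the white one; origin at the centre of its underside, z up.
- cap: Blue bayonet cap, 0.05 kg, loose, standing on its grey plug (diameter 58 mm, z 0 to 28); origin at the centre of the plug's underside, z up. Flange of diameter 84, z 28 to 34. On it a grip bar along local x, 56 long, 16 wide, z 34 to 60. Two lugs under the bar's ends, on local +x and -x, stick out to radius 36, 12 wide, z 14 to 19. Looks and fits the same after a half turn.
- cap_flange (a point): Centre of the underside of the cap's flange, on the cap's axis, 28 mm above the cap's origin. Fully down it lies on the rim, at point mouth, and the plug has pushed the pile down. Pressing it down takes under 3 N. Locked and let go, the spring lifts the cap at most 2 mm; not locked, the spring pushes it up farther (2 to 10 mm).
- mug_navy: Bystander: cream mug with a small leaf pattern, 92 x 127 x 95, standing on the worktop; origin at the centre of its underside.
- shaker_pepper: Bystander: pepper shaker with a grey cap, diameter 44, height 90; origin at the centre of its underside.
- opener: Bystander: bottle opener with a yellow handle, 174 long, 41 wide, 20 high, lying flat; origin at the centre of its underside.
Mind the look-alikes: they are no part of the job. Leave any pink or purple look-alike of the white_disc alone.

How it is judged:
On the way, in this order (a step that is already met when the one before it is completed fails the run):
1. the white disc lies in the bore and the platform has sunk under it (horizontal distance between white_disc and filter_unit below 0.006 m and z of white_disc in the frame of filter_unit below 0.08 m and value of joint platform above 0.012 m), for 0.2 s.
2. the black disc lies in the bore on the white one and the platform has sunk further (horizontal distance between each of white_disc, black_disc and filter_unit below 0.006 m and z of white_disc in the frame of filter_unit below 0.066 m and z of black_disc in the frame of filter_unit below 0.084 m), for 0.2 s.
3. the cap is pressed down with its lugs through the slots (z of cap in the frame of filter_unit below 0.076 m and horizontal distance between cap and filter_unit below 0.004 m), for 0.1 s.
4. the cap is turned clockwise and locked (all of step 3 and angle between the x axis of cap and the x axis of filter_unit, either way round above 1.1 rad), for 0.2 s.
At the end, for the whole second after the job is handed in: Cap locked: within 4 mm of the axis, at most 6 mm short of fully down, turned over 63 degrees from the slots, at rest. Under it in the bore, within 6 mm of the axis: white disc at the bottom (underside below 30 mm), black on it (36 to 56 mm above the unit's origin); platform over 58 mm down (all of step 4 and horizontal distance between each of white_disc, black_disc and filter_unit below 0.006 m and z of white_disc in the frame of filter_unit below 0.03 m and z of black_disc in the frame of filter_unit between 0.036 and 0.056 m and value of joint platform above 0.058 m and linear speed of cap below 0.02 m/s); the robot touches nothing.
It fails at once if the mug, the pepper shaker or the opener is moved more than 3 cm or tipped over (distance of any of mug_navy, shaker_pepper, opener from where it was at the start of the episode above 0.03 m or angle between any of mug_navy, shaker_pepper's own z axis and vertical above 0.5 rad).
It also fails if it takes over 72 s, if anything falls off the work surface, if the arm or the gripper's body presses on something with over 40 N, if the wrist force passes 120 N, or if a joint passes its speed limit or range.

## Robot

A 6-joint arm with a two-finger parallel gripper is mounted at the origin on a cart in front of the work surface, level with it; the furniture and walls round the work are solid. World frame = base frame: x ahead of the robot, y to its left, z up, the work surface at z = 0. Lengths are in m, angles in rad, forces in N, time in s.
With the tool pointing down it reaches from about 0.325 to 0.775 m from the base axis. Payload 5.5 kg.
Tool frame: the origin (TCP) lies between the finger pads; the fingertips stand 8 mm ahead of it and the grasp point (between the pads) lies 11 mm behind it (tcp_to_tips is the distance from the TCP to the fingertips, in m); z points along the fingers, y is the line along which they close (so a half turn about z gives the same grasp; the last joint's range is limited). The gripper opens to 88 mm and grips with 3 to 60 N. Pads are 20 mm wide; open, the fingers measure 115 mm over their backs; the gripper's body (75 mm by 178 mm) begins 61 mm behind the grasp point.
Start: joints at [-1.29, 0.091, 1.231, -0, 1.82, -0.057], TCP at [0.199, -0.566, 0.231] pointing down, gripper open.
Joint ranges: [-2.87, 2.87], [-0.86, 2.18], [0.17, 2.46], [-1.51, 4.65], [0.06, 2.69], [-2.65, 2.65]. Speed limits (rad/s): [2.57, 2.57, 3.01, 3.14, 3.14, 3.14].

## Interface

Orientations are given as a unit quaternion [w, x, y, z].
In Python, from bench import * gives the robot as it stands. Calls block until the motion is done:
- move_to(position, orientation): joint-space move of the TCP to a pose.
- move_l(position, speed=0.15, orientation=None): straight line of the TCP; orientation=None keeps the orientation; speed is the mean speed in m/s.
- movej(angles): joint-space move.
- gripper_open() and close(): open the fingers fully, or close them until they stop; the grip force is fixed at half the most.
- hold(seconds).
- inverse_kinematics(position, orientation): joint angles nearest the present ones, or None.
- state(): the state.
- get_image(name): name is "scene" or "top"; returns a dict with "frame" (384x512x3 uint8, blue, green, red), "depth" (384x512 float32, m along the optical axis (not along the pixel's ray), 0 where there is no reading), "camera_matrix" (3x3 intrinsics, pixels), "k1" (the pictures are not rectified: a ray, as slopes to the right and down, at radius r is drawn at 1 + k1 r^2 times it, then the intrinsics apply), "view" (4x4, takes a point from world to camera coordinates). Camera axes: x right, y up, looking along -z (the intrinsics and any distortion apply to the point x, -y, -z); pixel columns grow to the right and rows downward; lengths in m; the calibration is good to about 2 mm. A picture is of the moment at which its call begins.
A pose or a line that the arm cannot do raises IKError and nothing moves.
- job_done(): hands the job in; it is judged then, once.
The state is a dict: "time": time; "joint_pos": joint angles; "dq": joint speeds; "joint_torque": joint torques, N m; "ee_pos": TCP position; "ee_rot": TCP orientation; "ft_force": force on the tool from outside, world axes, zero at the start; "moment": the same for the moment, N m; "finger_gap": finger opening in m; "finger_force": force on a finger pad.
Only numpy, scipy, OpenCV 4.12 (cv2) and the standard library are available. Lean on these libraries where they do the work, as an engineer would, in place of code of your own. Each camera call takes 0.05 s, during which the arm holds its last target. There are 200 camera calls.

## Working session

There is one attempt and no reset: what is moved stays moved. The work goes in short steps, each a Python script; the robot and the scene stay as the last script left them, time stands still between calls to the robot, and variables do not carry over. Pictures are saved under pics/ and viewed, at most 10 in all, crops included, and the job is handed in when it is done.

```bash
ls; mkdir -p pics
python3 - <<'E'
from bench import *
import cv2,numpy as np,pickle
for n in("scene","top"):
    d=get_image(n); pickle.dump(d,open(n+"0.pkl","wb"))
    cv2.imwrite(f"pics/{n}0.png",cv2.resize(d["frame"],(800,600)))
    print(d["camera_matrix"],d["k1"],d["view"])
s=state();print(s)
E
```

```text
pics
[[362.08479992   0.         249.0850081 ]
 [  0.         362.08479992 201.46969811]
 [  0.           0.           1.        ]] -0.10162183739206074 [[-0.73938054 -0.67324264 -0.00779577  0.4141915 ]
 [ 0.40838248 -0.45764652  0.7897996  -0.2999763 ]
 [-0.53529447  0.5807788   0.61331543 -0.58574343]
 [ 0.          0.          0.          1.        ]]
[[398.8545576    0.         267.11535756]
 [  0.         398.8545576  188.80767337]
 [  0.           0.           1.        ]] -0.053213943762723336 [[-0.00792221 -0.99974906 -0.02095363 -0.0132571 ]
 [ 0.99625497 -0.00969528  0.08591873 -0.55337047]
 [-0.08610032 -0.0201945   0.99608178 -1.13215024]
 [ 0.          0.          0.          1.        ]]
{'time': 0.1, 'joint_pos': array([-1.28963605e+00,  9.17598159e-02,  1.23177514e+00, -1.58137489e-05,
        1.81982296e+00, -5.66963137e-02]), 'dq': array([ 7.08897975e-04, -1.52735340e-03, -2.58260352e-03, -2.38034704e-04,
        1.46015122e-03, -3.46096623e-05]), 'joint_torque': array([ 2.71897392e-03, -4.47859919e+01, -4.07569599e+01,  7.01631652e-02,
        2.84999690e-02, -1.15484959e-04]), 'ee_pos': array([ 0.19880081, -0.56582565,  0.22962872]), 'ee_rot': array([-8.76216414e-04,  9.85765457e-01,  1.68124015e-01, -1.06467703e-04]), 'ft_force': array([-0.25262004,  0.19869407,  0.11897643]), 'moment': array([ 0.01437907, -0.00649428, -0.02319231]), 'finger_force': 0.0, 'finger_gap': 0.08774658934486824}
```

View pics/scene0.png

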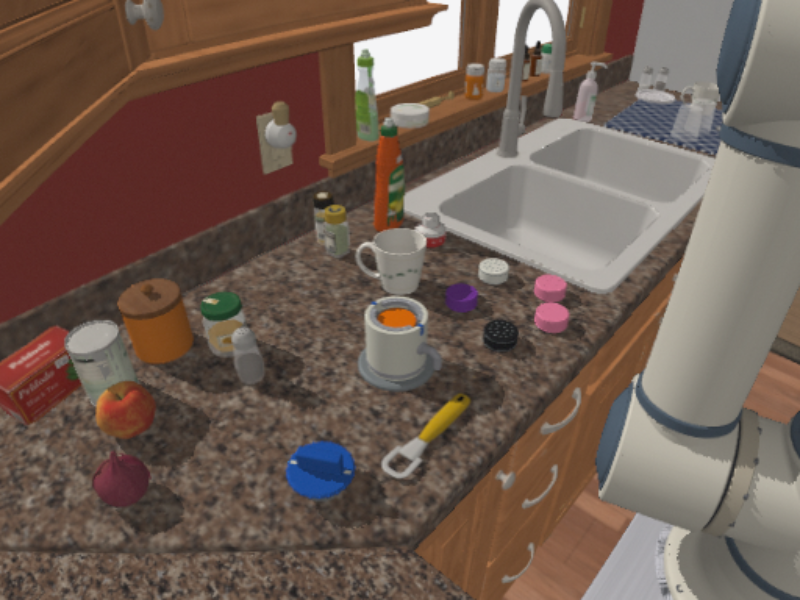

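View pics/top0.png

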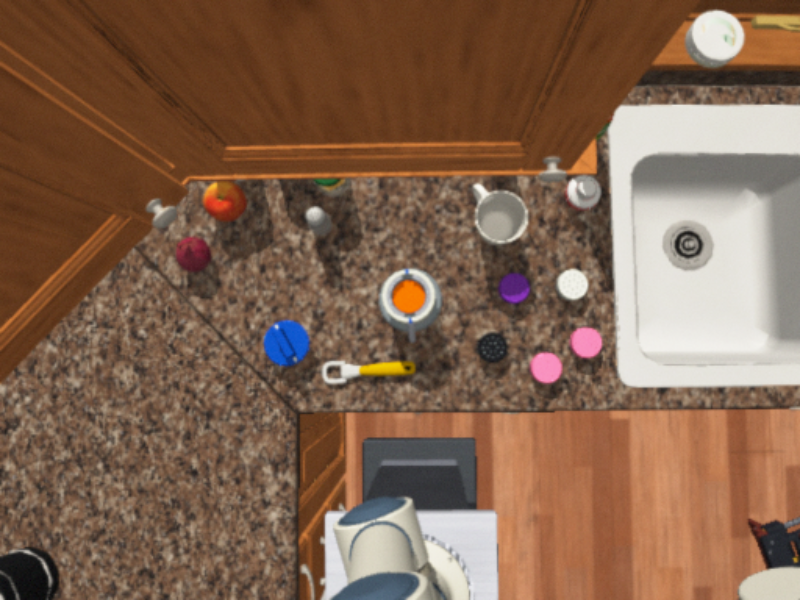

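The scene picture shows the filter at (397,335), black disc (500,334), white disc (493,270) and cap (320,470). In the top picture they are at (410,297), (492,347), (572,284) and (286,343), with the purple and pink decoys nearby. The spout points toward the robot.

```bash
cat > h.py <<'E'
import cv2,numpy as np,pickle
def cloud(d):
    K=d["camera_matrix"];H,W=d["depth"].shape
    v,u=np.mgrid[:H,:W]
    p=np.stack([u,v],-1).reshape(-1,1,2).astype(float)
    n=cv2.undistortPoints(p,K,np.array([d["k1"],0,0,0,0.]))[:,0]
    z=d["depth"].reshape(-1)
    c=np.stack([n[:,0]*z,-n[:,1]*z,-z],1)
    V=d["view"];w=(c-V[:3,3])@V[:3,:3]
    w[z==0]=np.nan
    return w.reshape(H,W,3)
def raypt(d,uv,z):
    n=cv2.undistortPoints(np.array(uv,float).reshape(-1,1,2),d["camera_matrix"],np.array([d["k1"],0,0,0,0.]))[:,0]
    V=d["view"];R=V[:3,:3];o=-R.T@V[:3,3]
    r=np.c_[n[:,0],-n[:,1],-np.ones(len(n))]@R
    return o+r*((z-o[2])/r[:,2])[:,None]
E
python3 - <<'E'
from h import *
f=1.5625
seeds={"top":dict(white=(572,284),black=(492,347),cap=(286,343),unit=(410,297),purple=(515,288),pink=(586,343),mug=(500,217),shaker=(318,220)),
"scene":dict(white=(493,270),black=(500,334),cap=(320,470),unit=(397,335))}
for n in seeds:
    d=pickle.load(open(n+"0.pkl","rb"));w=cloud(d)
    for k,(u,v) in seeds[n].items():
        u,v=int(u/f),int(v/f);r=32
        p=w[max(v-r,0):v+r,u-r:u+r].reshape(-1,3)
        c=w[v,u]
        lo=dict(white=.018,black=.018,cap=.026,unit=.088,purple=.012,pink=.012,mug=.07,shaker=.05)[k]
        hi={"unit":.105,"cap":.04,"mug":.12,"shaker":.12}.get(k,.04)
        m=(p[:,2]>lo)&(p[:,2]<hi)&(np.hypot(*(p[:,:2]-c[:2]).T)<.06)
        q=p[m][:,:2].astype(np.float32)
        (cx,cy),R=cv2.minEnclosingCircle(q)
        print(n,k,"mid",c.round(3),"enc",round(cx,4),round(cy,4),round(R,4),"ztop",np.percentile(p[m][:,2],[50,95]).round(4),"bbox",((q.min(0)+q.max(0))/2).round(4),np.ptp(q,0).round(4))
    def crop(k,r,s):
        u,v=seeds[n][k];u,v=int(u/f),int(v/f);return cv2.resize(d["frame"][v-r:v+r,u-r:u+r],(s,s),interpolation=cv2.INTER_CUBIC)
    cv2.imwrite(f"pics/{n}c.png",np.hstack([crop("unit",25,400),crop("cap",20,400)]))
    if n=="top":
        print("cabinet",np.nanmin(w[90:115,200:330,0]),w[100,100:380:40].round(3).tolist())
        print("opener", [w[int(369/f),int(u/f)].round(3).tolist() for u in(340,400)])
    for k in["cap","unit"]: print(k,(int(seeds[n][k][0]/f)-(20 if k=="cap" else 25),int(seeds[n][k][1]/f)-(20 if k=="cap" else 25)))
E
```

```text
top white mid [ 0.573 -0.305  0.025] enc 0.5722 -0.3042 0.0288 ztop [0.027  0.0307] bbox [ 0.5719 -0.3038] [0.0559 0.0552]
top black mid [ 0.456 -0.152  0.029] enc 0.4572 -0.1556 0.0284 ztop [0.0269 0.0306] bbox [ 0.4576 -0.1562] [0.0546 0.0552]
top cap mid [0.467 0.218 0.06 ] enc 0.4676 0.2241 0.0429 ztop [0.0349 0.0384] bbox [0.4678 0.2243] [0.0806 0.0821]
top unit mid [ 0.544 -0.005  0.09 ] enc 0.5474 -0.004 0.046 ztop [0.0976 0.1023] bbox [ 0.548  -0.0043] [0.0902 0.0897]
top purple mid [ 0.565 -0.197  0.025] enc 0.5669 -0.1976 0.0283 ztop [0.0269 0.0304] bbox [ 0.5669 -0.1958] [0.0559 0.0498]
top pink mid [ 0.463 -0.327  0.026] enc 0.4638 -0.3269 0.0282 ztop [0.0268 0.0311] bbox [ 0.4646 -0.3263] [0.0546 0.0538]
top mug mid [ 0.704 -0.176  0.01 ] enc 0.6961 -0.1624 0.0569 ztop [0.0882 0.0975] bbox [ 0.6961 -0.1673] [0.0997 0.0858]
top shaker mid [0.685 0.158 0.089] enc 0.6923 0.1637 0.0187 ztop [0.0842 0.0914] bbox [0.6928 0.164 ] [0.0348 0.0353]
cabinet 0.6513469648641099 [[0.655, 0.242, 0.554], [0.657, 0.179, 0.545], [0.656, 0.113, 0.543], [0.655, 0.047, 0.541], [0.654, -0.018, 0.542], [0.654, -0.083, 0.539], [0.652, -0.148, 0.541]]
opener [[0.418, 0.131, 0.002], [0.417, 0.015, 0.015]]
cap (163, 199)
unit (237, 165)
scene white mid [ 0.566 -0.289  0.027] enc 0.572 -0.3018 0.0292 ztop [0.0255 0.0278] bbox [ 0.5717 -0.3027] [0.0561 0.0565]
scene black mid [ 0.452 -0.142  0.028] enc 0.4568 -0.1504 0.0281 ztop [0.0255 0.0273] bbox [ 0.4563 -0.1503] [0.0544 0.0539]
scene cap mid [0.462 0.233 0.042] enc 0.4678 0.2264 0.0435 ztop [0.0343 0.0366] bbox [0.4676 0.2264] [0.0837 0.086 ]
scene unit mid [0.516 0.031 0.097] enc 0.5415 0.0046 0.0442 ztop [0.0967 0.0994] bbox [0.5379 0.0083] [0.076  0.0726]
cap (184, 280)
unit (229, 189)
```

View pics/topc.png

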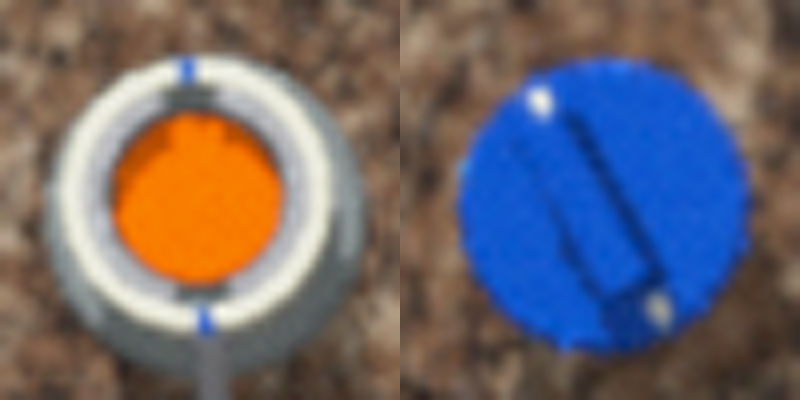

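The top crop shows the rim marks at crop pixels (188,70) and (205,322), and the cap's bar-end marks at (140,102) and (258,310) in the right tile. Next I'll compute the yaws and centre the white disc by gripping it twice, which also checks the camera offset.

```bash
cat > r.py <<'E'
from bench import *
from h import *
def down(a): return [0,np.cos(a/2),np.sin(a/2),0]
def say(t):
    s=state();print(t,"t",round(s["time"],2),"p",s["ee_pos"].round(4),"q6",round(s["joint_pos"][5],3),"gap",round(s["finger_gap"],4),"ff",round(s["finger_force"],1),"F",s["ft_force"].round(1))
E
python3 - <<'E'
from r import *
d=pickle.load(open("top0.pkl","rb"))
g=lambda o,s,p:[(o[0]+(p[0]+.5)/s-.5),(o[1]+(p[1]+.5)/s-.5)]
m=raypt(d,[g((237,165),8,p) for p in[(188,70),(205,322),(196.5,195)]],.098);v=m[0]-m[1];print("unit",m.round(4),"yaw",np.arctan2(v[1],v[0]))
for z in(.034,.06):
    m=raypt(d,[g((163,199),10,p) for p in[(140,102),(258,310)]],z);v=m[0]-m[1];print("cap",m.round(4),m.mean(0),"yaw",np.arctan2(v[1],v[0]),np.linalg.norm(v))
for p in[(.572,-.304),(.4574,-.156),(.5477,-.0042),(.4677,.2242)]:
    for a in np.arange(-3,3.2,.5):
        q=inverse_kinematics([*p,.1],down(a));print(p,a,None if q is None else np.round(q,2).tolist()) if a in(-3,-1.5,0,1.5,3) else 0
E
```

```text
unit [[ 0.5893 -0.0008  0.098 ]
 [ 0.5035 -0.006   0.098 ]
 [ 0.5466 -0.0034  0.098 ]] yaw 0.06050310878966923
cap [[0.4972 0.2431 0.034 ]
 [0.4373 0.2084 0.034 ]] [0.46726881 0.22574649 0.034     ] yaw 0.5259507541049224 0.06922463694935184
cap [[0.4962 0.2366 0.06  ]
 [0.4377 0.2027 0.06  ]] [0.46695995 0.21965705 0.06      ] yaw 0.5259507541049222 0.0676471873371151
(0.572, -0.304) -3.0 [-0.54, 0.23, 1.31, -0.0, 1.6, -2.25]
(0.572, -0.304) -1.5 [-0.54, 0.23, 1.31, -0.0, 1.6, 2.53]
(0.572, -0.304) 0.0 [-0.54, 0.23, 1.31, -0.0, 1.6, 1.03]
(0.572, -0.304) 1.5 [-0.54, 0.23, 1.31, -0.0, 1.6, -0.47]
(0.572, -0.304) 3.0 [-0.54, 0.23, 1.31, -0.0, 1.6, -1.97]
(0.4574, -0.156) -3.0 [-0.4, -0.21, 1.75, -0.0, 1.6, -2.11]
(0.4574, -0.156) -1.5 None
(0.4574, -0.156) 0.0 [-0.4, -0.21, 1.75, -0.0, 1.6, 1.17]
(0.4574, -0.156) 1.5 [-0.4, -0.21, 1.75, -0.0, 1.6, -0.33]
(0.4574, -0.156) 3.0 [-0.4, -0.21, 1.75, -0.0, 1.6, -1.83]
(0.5477, -0.0042) -3.0 [-0.07, -0.04, 1.59, -0.0, 1.59, -1.78]
(0.5477, -0.0042) -1.5 None
(0.5477, -0.0042) 0.0 [-0.07, -0.04, 1.59, -0.0, 1.59, 1.5]
(0.5477, -0.0042) 1.5 [-0.07, -0.04, 1.59, -0.0, 1.59, 0.0]
(0.5477, -0.0042) 3.0 [-0.07, -0.04, 1.59, -0.0, 1.59, -1.5]
(0.4677, 0.2242) -3.0 [0.38, -0.11, 1.67, -0.0, 1.59, -1.33]
(0.4677, 0.2242) -1.5 None
(0.4677, 0.2242) 0.0 [0.38, -0.11, 1.67, -0.0, 1.59, 1.95]
(0.4677, 0.2242) 1.5 [0.38, -0.11, 1.67, -0.0, 1.59, 0.45]
(0.4677, 0.2242) 3.0 [0.38, -0.11, 1.67, -0.0, 1.59, -1.05]
```

```bash
cat >> r.py <<'E'
def centre_grasp(p,z,a1,a2,zup=.13):
    "grip across a1, then across a2, so the part is centred on the tool both ways"
    move_to([*p,zup],down(a1)); say("above")
    move_l([*p,z],.2); close(); say("grip1"); gripper_open()
    move_to([*p,z],down(a2)); close(); say("grip2")
E
python3 - <<'E'
from r import *
centre_grasp((.572,-.304),.020,np.pi/2,0)
d=get_image("top"); cv2.imwrite("pics/g1.png",cv2.resize(d["frame"][140:240,300:420],(720,600)))
E
```

```text
above t 1.81 p [ 0.5715 -0.3052  0.1305] q6 -0.541 gap 0.0881 ff 0.0 F [-0.7  0.6 -0.4]
grip1 t 3.12 p [ 0.572  -0.3041  0.0206] q6 -0.541 gap 0.0554 ff 30.0 F [-2.1  0.8  3.2]
grip2 t 5.83 p [ 0.572  -0.3041  0.02  ] q6 1.03 gap 0.0556 ff 30.0 F [ 0.3 -0.   0.3]
```

View pics/g1.png

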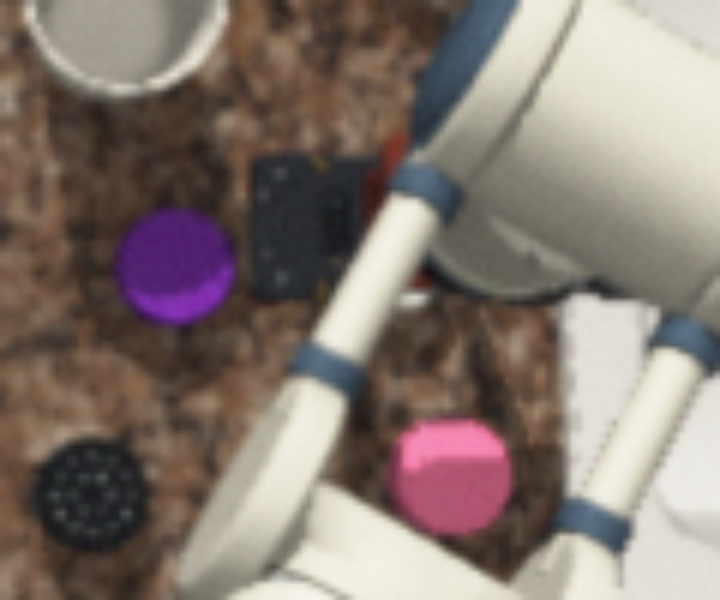

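The gripper is closed on the white disc at 55.6 mm, and the purple, black and near pink discs are untouched. Now I'll carry it over and lower it while checking the force.

```bash
cat >> r.py <<'E'
import time
U=np.array([.5468,-.0036])
def probe(z0,z1,lim=4,step=.002,speed=.04):
    "lower in steps until the upward force rises by lim; returns (z, dF)"
    f0=state()["ft_force"]; z=z0
    while z>z1+1e-6:
        z=max(z-step,z1); p=state()["ee_pos"]; move_l([*TGT,z],speed)
        df=state()["ft_force"]-f0
        if np.linalg.norm(df)>lim: break
    return z,df.round(1)
E
python3 - <<'E'
import r
from r import *
p=state()["ee_pos"]; move_l([p[0],p[1],.15],.25); say("lift")
move_to([*U,.15],down(0)); say("over")
move_l([*U,.122],.12); hold(.2); say("rim")
r.TGT=U; print(probe(.122,.110)); say("in")
d=get_image("scene"); cv2.imwrite("pics/i1.png",cv2.resize(d["frame"][150:250,200:320],(720,600)))
E
```

```text
lift t 6.55 p [ 0.5715 -0.3037  0.1482] q6 1.03 gap 0.0552 ff 30.0 F [ 0.2  0.  -2.6]
over t 7.71 p [ 0.5469 -0.0045  0.1495] q6 1.502 gap 0.0548 ff 30.0 F [ 0.2 -0.6 -2. ]
rim t 8.29 p [ 0.5473 -0.0038  0.123 ] q6 1.502 gap 0.055 ff 30.0 F [-0.1 -0.  -2.3]
(0.11, array([0.5, 0.2, 0.4]))
in t 9.79 p [ 0.5467 -0.0036  0.1098] q6 1.502 gap 0.0553 ff 30.0 F [ 0.4  0.1 -1.9]
```

View pics/i1.png

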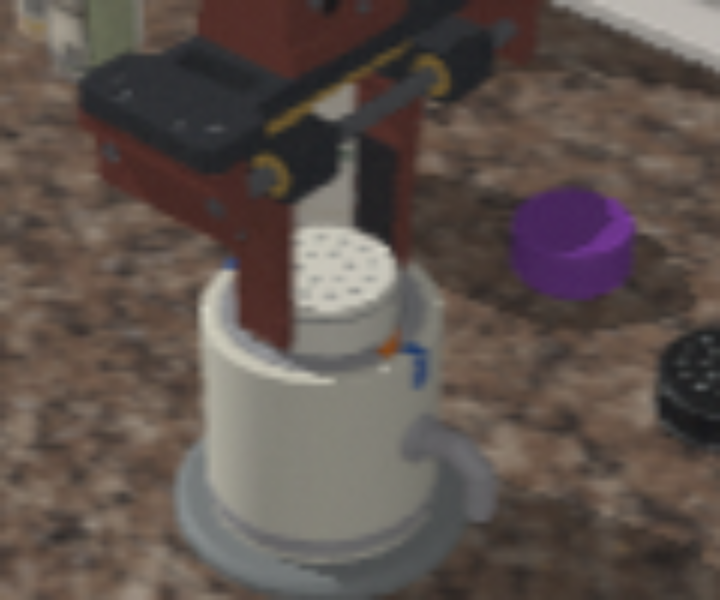

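The white disc is about 8 mm into the bore without contact. I'll touch the bore walls lightly to get its true centre, which the cap will need, then release.

```bash
cat >> r.py <<'E'
def sides(c,z,lim=3,rng=.005):
    c=np.array(c,float)
    for ax in(0,1):
        e=[]
        for s in(1,-1):
            f0=state()["ft_force"][ax]; k=0
            while k<rng:
                k+=.0007; t=c.copy(); t[ax]+=s*k; move_l([*t,z],.03)
                if abs(state()["ft_force"][ax]-f0)>lim: break
            e.append(state()["ee_pos"][ax]); move_l([*c,z],.06)
        print("axis",ax,np.round(e,4)); c[ax]=np.mean(e); move_l([*c,z],.06)
    return c
E
python3 - <<'E'
from r import *
c=sides(U,.110); print(c); np.save("c.npy",c); say("c")
gripper_open(); hold(.3); say("open")
move_l([*c,.16],.25)
d=get_image("top"); cv2.imwrite("pics/w1.png",cv2.resize(d["frame"][140:240,200:350],(750,500))); say("up")
E
```

```text
axis 0 [0.5498 0.5432]
axis 1 [ 0.001  -0.0056]
[ 0.54651167 -0.00231367]
c t 17.09 p [ 0.5465 -0.0025  0.11  ] q6 1.504 gap 0.0549 ff 30.0 F [-0.1  0.5 -2.1]
open t 18.08 p [ 0.5465 -0.0023  0.11  ] q6 1.504 gap 0.0879 ff 0.0 F [ 0.3 -0.   0.4]
up t 18.48 p [ 0.5467 -0.0023  0.1601] q6 1.504 gap 0.0877 ff 0.0 F [ 0.6 -0.7 -1.2]
```

Run:
```python
from r import *
centre_grasp((.4574,-.155),.020,np.pi/2,0)
p=state()["ee_pos"]; move_l([p[0],p[1],.04],.1)
d=get_image("scene"); cv2.imwrite("pics/b1.png",np.hstack([cv2.resize(d["frame"][150:250,200:350],(600,400))])); say("b")
```

```text
above t 20.15 p [ 0.4574 -0.1548  0.1296] q6 -0.396 gap 0.0875 ff 0.0 F [-0.3  0.1  0.4]
grip1 t 21.47 p [ 0.4574 -0.1551  0.0205] q6 -0.397 gap 0.055 ff 30.0 F [-2.1  0.9  4.4]
grip2 t 24.18 p [ 0.4574 -0.1549  0.02  ] q6 1.174 gap 0.0553 ff 30.0 F [0.1 1.  0.2]
b t 24.57 p [ 0.4574 -0.1549  0.0398] q6 1.174 gap 0.0551 ff 30.0 F [-0.2  0.6 -1.4]
```

View pics/b1.png

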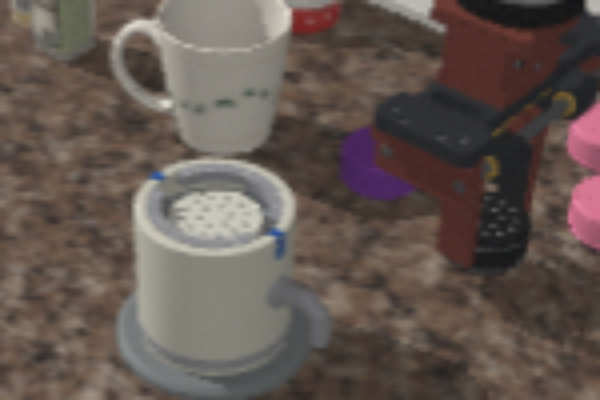

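The white disc is seated well below the rim and the black disc is held with its bottom clear. I'll place it, then centre and grip the cap.

Run:
```python
import r
from r import *
c=np.load("c.npy"); r.TGT=c
p=state()["ee_pos"]; move_l([p[0],p[1],.15],.25)
move_to([*c,.15],down(0)); move_l([*c,.122],.12); hold(.1)
print(probe(.122,.110,step=.004)); say("in")
gripper_open(); hold(.3); move_l([*c,.16],.25); say("up")
y=.526+np.pi
centre_grasp((.4673,.2262),.046,y-np.pi/2,y)
d=get_image("scene"); cv2.imwrite("pics/k1.png",cv2.resize(d["frame"][170:345,150:350],(800,600))); say("k")
```

```text
(0.11, array([-1.1,  1. , -0.8]))
in t 27.14 p [ 0.5463 -0.0023  0.1095] q6 1.504 gap 0.0549 ff 30.0 F [-0.4  0.2 -2.8]
up t 28.48 p [ 0.5474 -0.0024  0.1618] q6 1.504 gap 0.0878 ff 0.0 F [0.4 0.2 0.3]
above t 29.94 p [0.4673 0.2258 0.1294] q6 -0.14 gap 0.0879 ff 0.0 F [ 0.2  0.2 -0.9]
grip1 t 31.11 p [0.4676 0.2263 0.0466] q6 -0.141 gap 0.0555 ff 30.0 F [ 0.1 -0.1  3.6]
grip2 t 34.29 p [0.4673 0.2262 0.046 ] q6 -1.712 gap 0.0158 ff 30.0 F [ 0.4  0.7 -0.6]
k t 34.34 p [0.4673 0.2262 0.046 ] q6 -1.711 gap 0.0158 ff 30.0 F [ 0.1  0.2 -1.1]
```

View pics/k1.png

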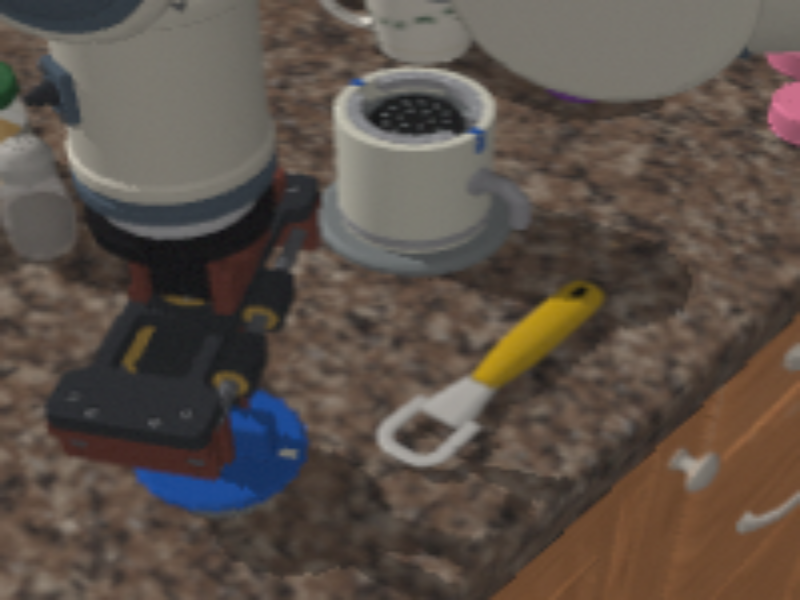

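The black disc is in the bore and the gripper holds the bar (15.8 mm gap). Now I'll align the cap with the slots and press it down.

Run:
```python
import r
from r import *
c=np.load("c.npy"); r.TGT=c
p=state()["ee_pos"]; move_l([p[0],p[1],.19],.25)
a=.0605+np.pi
move_to([*c,.19],down(a)); move_l([*c,.148],.12); hold(.2); say("over")
print(probe(.148,.132,lim=5,step=.004)); say("plug in")
d=get_image("scene"); cv2.imwrite("pics/k2.png",cv2.resize(d["frame"][130:250,200:340],(700,600)))
z,df=probe(.132,.1155,lim=6,step=.002); print(z,df); say("down")
```

```text
over t 36.73 p [ 0.547  -0.0022  0.1492] q6 -1.698 gap 0.0156 ff 30.0 F [-0.5  0.4 -0.6]
(0.132, array([ 0. , -0.8,  1. ]))
plug in t 37.73 p [ 0.5464 -0.0023  0.1316] q6 -1.698 gap 0.0159 ff 30.0 F [-0.4 -0.4  0.3]
0.1155 [-1.6  0.5  4.8]
down t 40.02 p [ 0.5466 -0.0023  0.1159] q6 -1.698 gap 0.0161 ff 30.0 F [-1.9  0.9  4.3]
```

The cap is fully down with only about 5 N. Now I'll turn it to the stop.

Run:
```python
from r import *
q=state()["joint_pos"].copy(); m0=state()["moment"][2]; q0=q[5]
for k in list(np.arange(.15,1.21,.15))+[1.25,1.28,1.31,1.34,1.37]:
    q[5]=q0+k; movej(q); m=state()["moment"][2]-m0
    if k<.2 or k>1.1: print(round(k,2),round(m,3))
    if abs(m)>.25: break
say("turned"); hold(.3)
gripper_open(); hold(.3); say("open")
p=state()["ee_pos"]; move_l([p[0],p[1],.2],.15); hold(.2)
for n in("scene","top"):
    d=get_image(n); cv2.imwrite(f"pics/e{n}.png",cv2.resize(d["frame"][130:250,200:340],(700,600),interpolation=cv2.INTER_CUBIC))
    w=cloud(d); r=np.hypot(w[...,0]-.5465,w[...,1]+.0023); b=(r<.04)&(r>.03)&(w[...,2]>.08); print(n,np.nanmedian(w[b][:,2]))
say("end")
```

```text
0.15 -0.063
1.2 -0.01
1.25 0.032
1.28 -0.02
1.31 -0.02
1.34 0.307
turned t 43.16 p [ 0.5466 -0.0022  0.1159] q6 -0.359 gap 0.0158 ff 30.0 F [0.8 0.8 3.1]
open t 44.94 p [ 0.5466 -0.0023  0.1159] q6 -0.358 gap 0.0879 ff 0.0 F [-0.1 -0.1 -0.4]
scene 0.4231400519735233
top 0.5742708687838096
end t 45.95 p [ 0.5462 -0.0023  0.199 ] q6 -0.358 gap 0.0882 ff 0.0 F [ 0.5  0.1 -0.3]
```

View pics/escene.png

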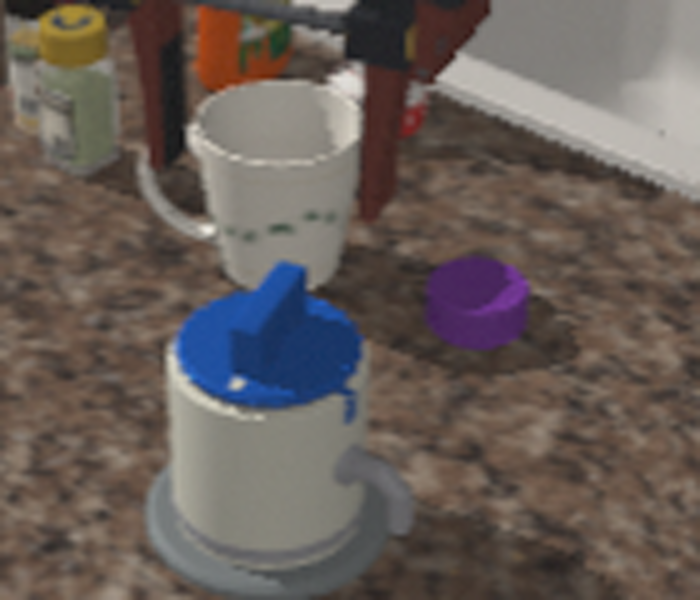

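The cap sits flush on the rim with its bar turned well past the slot mark at (348,400), and the turn met its stop at 1.34 rad. I'm handing in the job.

```bash
python3 -c "
from bench import *
print(job_done())"
```

```text
the job is handed in; nothing more can be done
None
```

The filter is reloaded: white disc in first, black on top, then the blue cap pressed down and turned clockwise to its stop; I handed the job in at about 46 s, and no verdict was shown.

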